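# Chase the manifold's port to the bottom with a hand tap

## Robot

A 6-joint arm with a two-finger parallel gripper is mounted at the origin on a cart in front of the work surface, level with it; the furniture and walls round the work are solid. World frame = base frame: x ahead of the robot, y to its left, z up, the work surface at z = 0. Lengths are in mm, angles in rad, forces in N, time in s.
With the tool pointing down it reaches from about 400 to 825 mm from the base axis. Payload 7 kg.
Tool frame: the origin (TCP) lies on the centre line of the jaws, within the pads' length; the fingertips stand 14 mm ahead of it and the grasp point (between the pads) lies 5 mm behind it (arm.nose_length is the distance from the TCP to the fingertips, in mm); z points along the fingers, y is the line along which they close (so a half turn about z gives the same grasp; the last joint's range is limited). The gripper opens to 88 mm and grips with 3 to 60 N. Pads are 19 mm wide; open, the fingers measure 130 mm over their backs; the gripper's body (78 mm by 193 mm) begins 47 mm behind the grasp point.
Start: joints at [1.555, 0.359, 0.012, 0, -1.224, -0.288], TCP at [201.934, 644.064, 240.561] pointing down, gripper open.
Joint ranges: [-3.07, 3.07], [-1.43, 2.12], [-1.02, 1.25], [-3.03, 1.67], [-3.05, -0], [-3.03, 3.03]. Speed limits (rad/s): [2.39, 2.39, 3.01, 3.14, 3.14, 3.14].

## Interface

Orientations are given as a 3x3 rotation matrix whose columns are the frame's x, y, z axes.
In Python, from cell import arm, vision gives the robot as it stands.
- The arm moves only by the tool step_arm, never from a script. Its argument "deltas" is one flat list of numbers, 6 for each row, row after row: the shift along the tool's x, y, z normalised to -1 to 1, where 1 is 500 mm, then the turn, a rotation vector about the tool's x, y, z normalised to -1 to 1, where 1 is 45 degrees. In form: [tx, ty, tz, ax, ay, az, tx, ty, tz, ax, ay, az, ...]. A call has 1 to 12 rows; each row shifts and turns the commanded pose from where the row before left it, along the tool's axes as they then stand; what a row does not reach is not made up. A row lasts 1/12 s, in which the tool goes at most 41.7 mm and 7.16 degrees, less where a joint would pass 70% of its speed; a pose out of reach is approached as far as the arm can. A call with a number of a shift or a turn outside -1 to 1 is refused whole. A call with a gripper value outside its range is refused whole. "fingers" is the gripper command: -1 is shut, 1 is fully open, values between are in proportion, set as the call begins (left out, the last holds). The fingers move at their own pace and stop on an object; "grip_force" is the grip in N (left out, the last holds). Time passes only in rows, so rows that do not move let the fingers close. It gives the time, the measured TCP pose, the force, the opening and the grip force at its end, in the units of the state.
- arm.read_state(): the state, without advancing time (a new reading comes with each control period).
- vision.capture(name): name is "scene" or "top" or "wrist"; returns (picture, depth): 480x640x3 uint8, red, green, blue; 480x640 float32, mm along the optical axis (not along the pixel's ray), 0 where there is no reading.
- vision.camera_model(name): a dict with "mtx" (3x3 intrinsics, pixels), "R" (3x3) and "t" (3): a world point X has camera coordinates R X + t; the wrist camera has in their place "T_tool_cam" (4x4, takes a point from camera to tool coordinates, whose origin is the TCP and whose axes are the flange's). Camera axes: x right, y down, z forward; pixel columns grow to the right and rows downward; lengths in mm; the calibration is good to about 2 mm. A picture is of the moment at which its call begins: read the wrist's pose just before it. camera_model takes no time and is no camera call.
- arm.hand_in(): hands the job in; it is judged then, once.
The state is a dict: "time": time; "qpos": joint angles; "joint_velocities": joint speeds; "effort": joint torques, N m; "tool_pos": TCP position; "tool_rot": TCP orientation; "wrist_force": force on the tool from outside, world axes, zero at the start; "ft_torque": the same for the moment, N m; "width": finger opening in mm; "grip_force": force on a finger pad.
Only numpy, scipy, OpenCV 4.12 (cv2) and the standard library are available. Lean on these libraries where they do the work, as an engineer would, in place of code of your own. Each camera call takes 0.05 s, during which the arm holds its last target. There are 200 camera calls.

## Task

The thread of the port in the white plastic manifold is fouled, and the tap is already started in it: set the crank handle squarely down on the tap's square end, take the crank by its revolving grip, and work the tap in (clockwise) half a turn forward and a quarter turn back, over and over, until you feel it touch the bottom of the blind port. Stop there without leaning on it, because the plastic thread strips easily, then ease the tap back a quarter turn and let go, leaving the crank seated on the tap. Leave everything else on the bench where it is.

Things in the scene. Friction and masses are not known exactly. Their poses are not given: they have to be found in the camera images.
- vise: Small steel vise, fixed to the bench: bed 150 x 64 mm, 24 mm high, jaws 56 mm high. A white plastic manifold (47 x 74 mm, top 62 mm above the bench) is clamped in it, with three ports in its top; the outer two hold low brass plugs. Origin on the bench, straight below the middle port's upright axis; x points away from the clamping screw, z up.
- port (a point): Mouth of the middle port, on its axis, 62 mm above the bench. The bottom of this blind port lies 0.79 to 0.99 turns of the tap beyond where the tap first stands, not known more closely. It is felt at the crank's grip as a springy stop, 1 to 4 N more per mm. Pushing the grip with more than about 11 N (150 N of contact at the square) strips the plastic thread; stop at 6 to 8 N.
- tap: Steel tap, upright in the middle port. Origin at the centre of its top end, about 100 mm above the bench; z up. Down from the top: a 4 mm taper (7 mm square at the top), a 12 x 12 mm square 15 mm long with flats square to x and y, a 16 mm shank, the thread. It turns stiffly (about 4 N at the crank's grip) and stays as left. Clockwise from above drives it in, 1.8 mm a turn.
- crank: Loose dark steel crank handle, 0.3 kg, lying flat, its black grip upward. Origin on the hub's axis at its underside; x points along the arm to the grip, z up. Hub: a 27 x 27 mm block, 30 mm high, flats square to x and y. Arm: 12 mm wide, 8 mm high, flush with the hub's underside; opposite, a round counterweight (28 mm wide, 17 high, 38 mm from the axis). Let go on the tap, it stays level by itself.
- socket (a point): Centre of the mouth of the blind square socket in the underside of the crank's hub (same point as the crank's origin): 13.2 x 13.2 mm, 18.5 mm deep, sides square to the crank's x and y. It fits over the tap's square in any of four quarter turns, with about 6 degrees of play each way. Fully seated, this point is 18.5 mm below the tap's origin.
- grip_mid (a point): Middle of the crank's revolving grip: a black cylinder 20 mm across and 42 mm high that spins freely about an upright axis 65 mm from the hub's axis, so it can be held without turning the hand. This point is 35 mm above the crank's underside; the grip reaches from 11 to 53 mm above it.
- beaker_50: Glass beaker, 46 mm across, 59 mm high, beside the work; not part of the job, leave it alone. Origin at the centre of its underside.
- beaker_100: Glass beaker, 55 mm across, 71 mm high, beside the work; not part of the job, leave it alone. Origin at the centre of its underside.
- marker_black: Marker pen with black cap, 128 mm long, beside the work; not part of the job, leave it alone. Origin at the centre of its underside.
- nut_driver: Nut driver with a red handle, 147 mm long, beside the work; not part of the job, leave it alone. Origin at the centre of its underside.
- label_tape: Roll of paper tape lying flat, 100 mm across, 25 mm high, beside the work; not part of the job, leave it alone. Origin at the centre of its underside.
- wrench: Small open-ended spanner, 144 mm long, beside the work; not part of the job, leave it alone. Origin at the centre of its underside.
Not all that is in view belongs to the job. Of the things that look like the crank, the larger one is meant.

How it is judged:
By the outcome, as a careful person would: the job done as asked, in the order asked, and still so for the second after the job is handed in, with the robot touching nothing.
It also fails if it takes over 72 s, if anything falls off the work surface, if the arm or the gripper's body presses on something with over 40 N, if the wrist force passes 120 N, or if a joint passes its speed limit or range.

## Working session

There is one attempt and no reset: what is moved stays moved. The work goes in short steps, Python scripts to look and compute and a tool call to move; the robot and the scene stay as the last step left them, time stands still between calls to the robot, and variables do not carry over. Pictures are saved under pics/ and viewed, at most 10 in all, crops included, and the job is handed in when it is done.

Besides the shell and the picture viewer there is one more tool, called after "Emit:" in YAML: its name, and indented under it one key for each argument. step_arm: Moves the arm, as the interface text tells. Scaled input: -1 to 1 covers 500 mm each way for a shift and 45 degrees each way for a turn. Its arguments: {"type":"object","properties":{"deltas":{"type":"array"},"fingers":{"type":"number"},"grip_force":{"type":"number"}},"required":["deltas"]}

```bash
mkdir -p pics; ls; python3 - <<'E'
from cell import arm, vision
import cv2,numpy as np
s=arm.read_state();print(s['time'],s['tool_pos'],s['tool_rot'],s['wrist_force'],s['width'])
for n in ["scene","top"]:
    p,d=vision.capture(n); cv2.imwrite(f"pics/{n}0.png",p[:,:,::-1]); np.save(f"pics/{n}0.npy",d)
    m=vision.camera_model(n);print(n,m)
print(vision.camera_model("wrist"))
E
```

```text
pics
0.0 [201.80925676 643.6297107  239.63996326] [[ 9.54183659e-01 -2.99221369e-01 -3.43339454e-04]
 [-2.99221527e-01 -9.54182317e-01 -1.60749143e-03]
 [ 1.53387351e-04  1.63657661e-03 -9.99998649e-01]] [ 0.24375341 -0.64349016 -0.79249843] 87.74457617346854
scene {'mtx': array([[474.92689732,   0.        , 321.06710312],
       [  0.        , 474.92689732, 235.03511031],
       [  0.        ,   0.        ,   1.        ]]), 'R': array([[ 0.54335225, -0.83929803, -0.01863197],
       [-0.64387041, -0.40238759, -0.6507804 ],
       [ 0.53870143,  0.36559957, -0.75903737]]), 't': array([-342.66678598,  349.52929882,  839.92874535])}
top {'mtx': array([[520.88715868,   0.        , 321.86440565],
       [  0.        , 520.88715868, 240.30653259],
       [  0.        ,   0.        ,   1.        ]]), 'R': array([[ 1.50586108e-04, -9.99996103e-01, -2.78762648e-03],
       [-9.98307145e-01,  1.18034175e-05, -5.81622251e-02],
       [ 5.81620313e-02,  2.79166585e-03, -9.98303253e-01]]), 't': array([ -55.10776094,  525.96023301, 1217.0497623 ])}
{'mtx': array([[424.61758932,   0.        , 318.73582084],
       [  0.        , 424.61758932, 239.71410269],
       [  0.        ,   0.        ,   1.        ]]), 'T_tool_cam': array([[ 2.36248609e-04, -9.65788052e-01, -2.59332572e-01,
         6.86419220e+01],
       [ 9.99999971e-01,  2.17383748e-04,  1.01421797e-04,
        -6.41833713e-01],
       [-4.15772737e-05, -2.59332588e-01,  9.65788076e-01,
        -1.43615384e+02],
       [ 0.00000000e+00,  0.00000000e+00,  0.00000000e+00,
         1.00000000e+00]])}
```

View pics/top0.png

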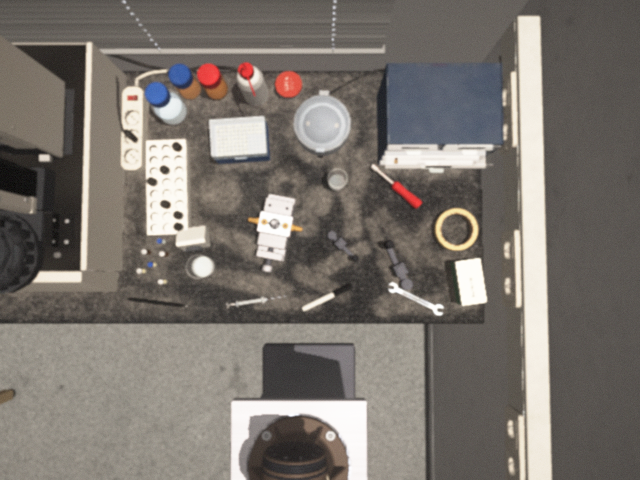

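View pics/scene0.png

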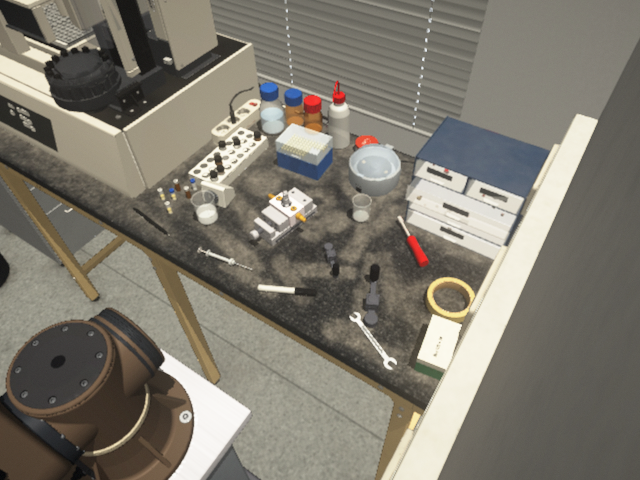

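Two things look like the crank: A at top pixel (340,243) is small, and B at (397,265) is larger. B fits the description. I'll confirm it in an enlarged crop and measure.

```bash
cat > h.py <<'E'
import numpy as np,cv2
from cell import arm,vision
def ray(cam,u,v,pose=None):
    m=vision.camera_model(cam); K=m['mtx']; r=np.linalg.solve(K,[u,v,1.])
    if cam=='wrist':
        T=m['T_tool_cam']; p,R=pose
        return p+R@T[:3,3], R@T[:3,:3]@r
    return -m['R'].T@m['t'], m['R'].T@r
def onz(cam,u,v,z,pose=None):
    o,d=ray(cam,u,v,pose); return o+d*(z-o[2])/d[2]
def wrist(name):
    s=arm.read_state(); p,d=vision.capture('wrist'); cv2.imwrite(f'pics/{name}.png',p[:,:,::-1])
    pose=(np.array(s['tool_pos']),np.array(s['tool_rot'])); np.savez(f'pics/{name}.npz',p=pose[0],R=pose[1],d=d)
    return p,d,pose
E
python3 - <<'E'
from h import *
p=cv2.imread('pics/top0.png'); c=p[170:310,230:420]
cv2.imwrite('pics/crop.png',cv2.resize(c,None,fx=4.2,fy=4.2,interpolation=cv2.INTER_CUBIC))
d=np.load('pics/top0.npy')
m=vision.camera_model('top')
def h(u,v):
    o,r=ray('top',u,v); return (o+r*d[v,u])
for n,(u,v) in dict(grip=(390,245),cw=(403,283),tap=(275,224),small=(340,243),cab=(440,110),wall=(530,100),machine=(60,130),machine2=(100,130),bowl=(322,120),shelfedge=(520,250)).items(): print(n,h(u,v).round())
E
```

```text
grip [ 513. -211.   55.]
cw [ 425. -245.   20.]
tap [558.  49.  95.]
small [519. -98.  27.]
cab [ 779. -295.  207.]
wall [ 782. -456.  259.]
machine [731. 461. 234.]
machine2 [756. 421. 144.]
bowl [791. -56.  98.]
shelfedge [ 494. -434.  252.]
```

View pics/crop.png

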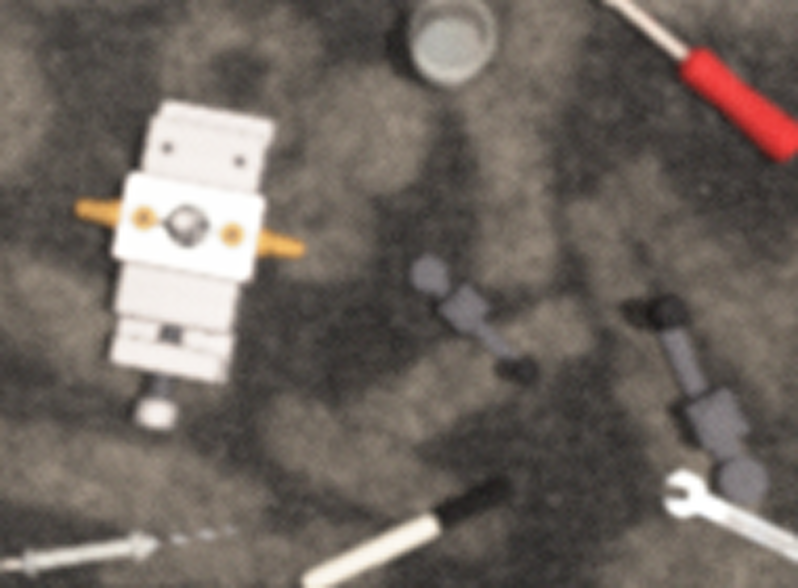

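The crop shows B (grip at crop 665,310, hub at 718,422, counterweight at 740,480) is clearly larger than A (hub at 465,310). B is the crank. The vise's screw is at crop (157,412) and the tap at (188,225). I'll start moving in an inner arc and look at the tap on the way.

Emit:
step_arm:
  deltas: [0.007,0.069,-0.02,0,0,0,0.007,0.069,-0.02,0,0,0,0.007,0.069,-0.02,0,0,0,0.007,0.069,-0.02,0,0,0,0.007,0.069,-0.02,0,0,0,0.007,0.069,-0.02,0,0,0,0.067,0.024,0,0,0,0,0.067,0.024,0,0,0,0,0.067,0.024,0,0,0,0,0.067,0.024,0,0,0,0,0.067,0.024,0,0,0,0,0.067,0.024,0,0,0,0]

```text
time: 1.1
tool_pos: [331.1, 310.0, 300.7]
tool_rot: [[0.954, -0.299, -0.0], [-0.299, -0.954, 0.001], [-0.0, -0.0, -1.0]]
wrist_force: [1.0, 0.7, 0.2]
width: 87.4
grip_force: 0.0
```

Emit:
step_arm:
  deltas: [0.053,0.046,0,0,0,0,0.053,0.046,0,0,0,0,0.053,0.046,0,0,0,0,0.053,0.046,0,0,0,0,0.053,0.046,0,0,0,0,0.053,0.046,0,0,0,0,0.054,0.017,0.026,0,0,0,0.054,0.017,0.026,0,0,0,0.054,0.017,0.026,0,0,0,0.054,0.017,0.026,0,0,0,0.054,0.017,0.026,0,0,0,0,0,0,0,0,0]

```text
time: 2.1
tool_pos: [558.2, 48.7, 231.5]
tool_rot: [[0.953, -0.302, -0.005], [-0.302, -0.953, -0.002], [-0.004, 0.004, -1.0]]
wrist_force: [-0.7, 0.4, -0.1]
width: 87.5
grip_force: 0.0
```

```bash
python3 - <<'E'
from h import *
s=arm.read_state();print(s['qpos'])
p,d,pose=wrist('w1'); print(pose)
c=cv2.imread('pics/w1.png')[120:360,160:480]
cv2.imwrite('pics/w1c.png',cv2.resize(c,None,fx=2.5,fy=2.5,interpolation=cv2.INTER_CUBIC))
E
```

```text
[ 4.36280592e-01  1.80413879e-01 -2.53799024e-01 -1.15888012e-04
 -1.14217814e+00  8.28092247e-01]
(array([558.19894455,  48.67685255, 231.54538688]), array([[ 0.95339318, -0.30168738, -0.00511517],
       [-0.30170162, -0.9533997 , -0.00226862],
       [-0.00419239,  0.00370615, -0.99998434]]))
```

View pics/w1c.png

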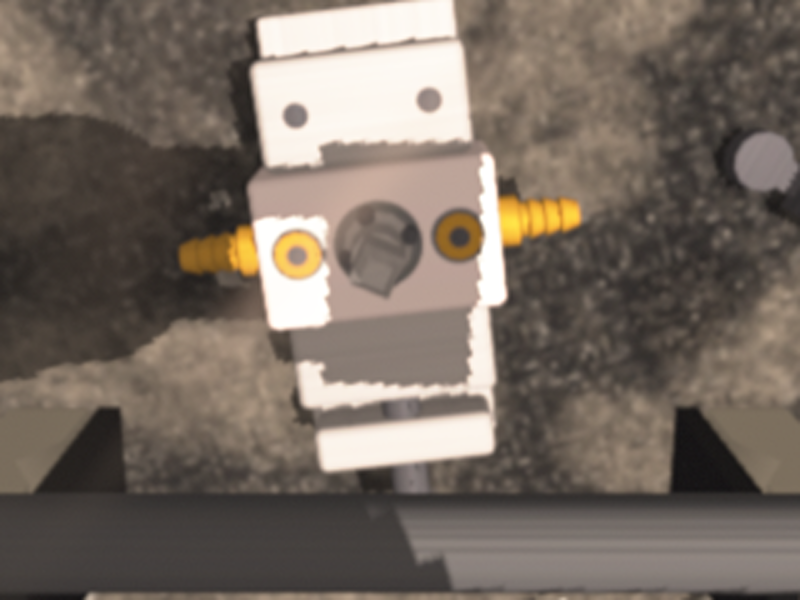

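The wrist view shows the tap at crop (380,255), screw below, plugs at (297,255) and (460,236). I'll go lower for a close look at the square.

Emit:
step_arm:
  deltas: [0,0,0.05,0,0,0,0,0,0.05,0,0,0,0,0,0.046,0,0,0,0,0,0,0,0,0,0,0,0,0,0,0]

```text
time: 2.57
tool_pos: [556.1, 51.3, 162.4]
tool_rot: [[0.954, -0.299, -0.002], [-0.299, -0.954, -0.001], [-0.001, 0.002, -1.0]]
wrist_force: [-0.1, -0.4, 1.3]
width: 87.8
grip_force: 0.0
```

```bash
python3 - <<'E'
from h import *
p,d,pose=wrist('w2'); print(pose[0].round(1))
# 3D points of upper tap
m=vision.camera_model('wrist');K=m['mtx'];T=m['T_tool_cam']
v,u=np.mgrid[0:480,0:640]
P=np.stack([(u-K[0,2])/K[0,0]*d,(v-K[1,2])/K[1,1]*d,d],-1)@T[:3,:3].T+T[:3,3]
W=P@pose[1].T+pose[0]
z=W[...,2]; near=np.hypot(W[...,0]-558,W[...,1]-49)<25
for lo,hi in [(97,103),(94,97.5),(90,94),(80,90)]:
    M=near&(z>lo)&(z<hi)&(d>0); print(lo,hi,M.sum(),W[M].mean(0).round(1) if M.any() else '', (u[M].mean().round(1),v[M].mean().round(1)) if M.any() else '')
print('max z',z[near&(d>0)].max())
top=near&(z>97)&(d>0)
cu,cv_=int(u[top].mean()),int(v[top].mean())
c=cv2.imread('pics/w2.png')[cv_-30:cv_+30,cu-40:cu+40]
print('crop origin',cu-40,cv_-30)
g=cv2.resize(c,None,fx=10,fy=10,interpolation=cv2.INTER_CUBIC)
cv2.imwrite('pics/w2c.png',g)
E
```

```text
[556.1  51.3 162.4]
97 103 359 [562.1  53.7  98.7] (np.float64(311.8), np.float64(254.5))
94 97.5 217 [563.3  53.2  96.2] (np.float64(312.0), np.float64(250.8))
90 94 50 [566.   52.   92.2] (np.float64(312.7), np.float64(243.1))
80 90 170 [566.1  52.5  84. ] (np.float64(312.0), np.float64(239.2))
max z 262.72508937830196
crop origin 296 397
```

View pics/w2c.png

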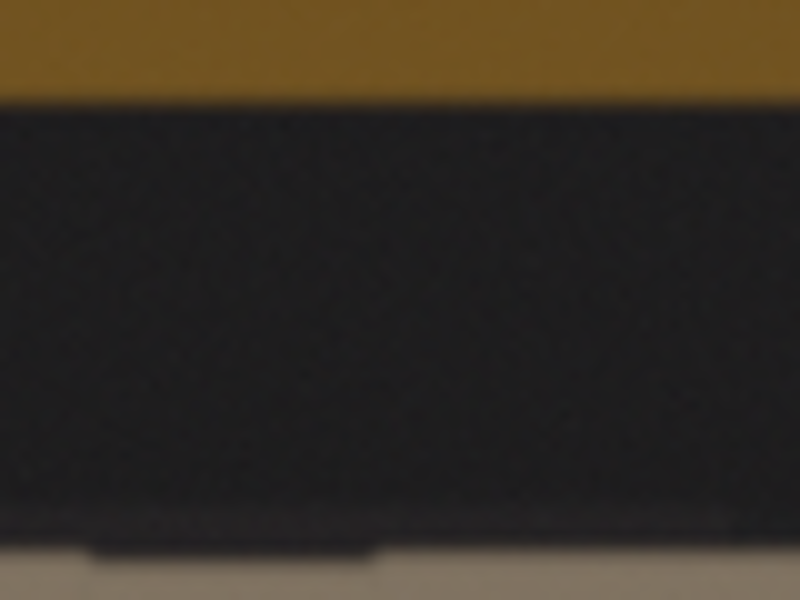

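That crop landed on the gripper; the tap is at about pixel (312,252). I'll crop there instead.

```bash
python3 - <<'E'
from h import *
c=cv2.imread('pics/w2.png')[222:282,272:352]
g=cv2.resize(c,None,fx=10,fy=10,interpolation=cv2.INTER_CUBIC)
g=cv2.normalize(g,None,0,255,cv2.NORM_MINMAX)
cv2.imwrite('pics/w2d.png',g)
E
```

```text
(no output)
```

View pics/w2d.png

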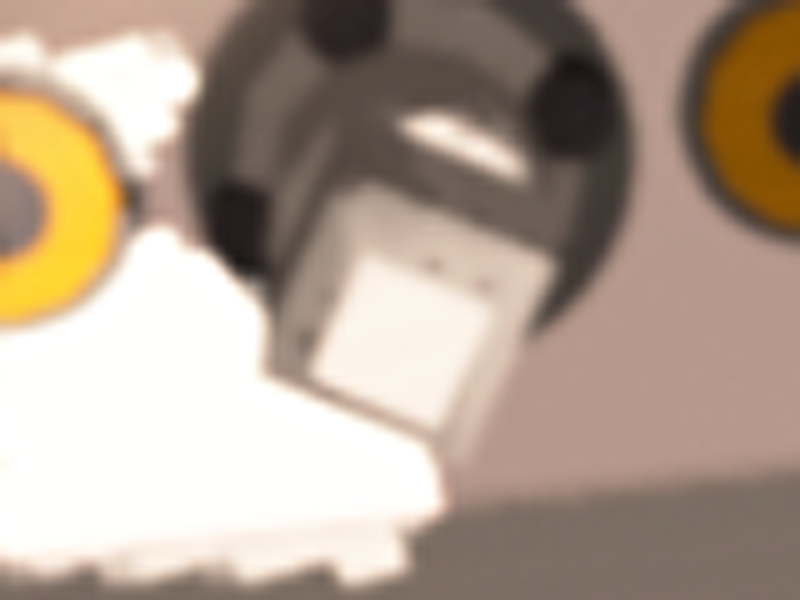

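The crop shows the tap's 7 mm top face with corners about (360,253), (492,300), (433,432), (310,370). The shoulder corners of the 12 mm square are at (365,182), (555,260), (270,375).

```bash
python3 - <<'E'
from h import *
f=np.load('pics/w2.npz');pose=(f['p'],f['R'])
def w(u,v,z): return onz('wrist',272+u/10,222+v/10,z,pose)
A=np.array([w(*c,99.5) for c in [(360,253),(492,300),(433,432),(310,370)]])
print('top',A.mean(0).round(1),[np.linalg.norm(A[i]-A[i-1]).round(1) for i in range(4)])
B=np.array([w(*c,95.5) for c in [(270,375),(365,182),(555,260)]])
print('sq',((B[0]+B[2])/2).round(1),[np.linalg.norm(B[i+1]-B[i]).round(1) for i in range(2)])
for Q in (A,B):
  for i in range(len(Q)-1):
    e=Q[i+1]-Q[i];print((np.degrees(np.arctan2(e[1],e[0]))).round(1),end=' ')
# crank coarse from top, hub z=30, grip top 53, cw z 17
a=onz('top',401,270.5,30);b=onz('top',388.3,243.8,53);c=onz('top',406,284,17)
print('\n',a.round(1),b.round(1),c.round(1))
E
```

```text
top [561.6  53.8  99.5] [np.float64(6.7), np.float64(7.1), np.float64(7.7), np.float64(7.1)]
sq [561.4  53.2  95.5] [np.float64(11.5), np.float64(10.6)]
-127.8 139.5 44.6 -43.1 -130.5 
 [ 454.7 -239.4   30. ] [ 515.7 -207.4   53. ] [ 423.  -252.8   17. ]
```

Emit:
step_arm:
  deltas: [-0.002,0.061,-0.004,0,0,0,-0.002,0.061,-0.004,0,0,0,-0.002,0.061,-0.004,0,0,0,-0.002,0.061,-0.004,0,0,0,-0.002,0.061,-0.004,0,0,0,-0.002,0.061,-0.004,0,0,0,-0.002,0.061,-0.004,0,0,0,-0.002,0.061,-0.004,0,0,0,-0.002,0.061,-0.004,0,0,0,-0.002,0.061,-0.004,0,0,0]

```text
time: 3.45
tool_pos: [456.5, -238.1, 185.3]
tool_rot: [[0.954, -0.298, 0.004], [-0.298, -0.954, -0.001], [0.004, -0.0, -1.0]]
wrist_force: [-0.1, 0.3, -0.4]
width: 87.9
grip_force: 0.0
```

Emit:
step_arm:
  deltas: [0,0,0,0,0,-0.138,0,0,0,0,0,-0.138,0,0,0,0,0,-0.138,0,0,0,0,0,-0.138,0,0,0,0,0,-0.138,0,0,0,0,0,-0.138,0,0,0,0,0,-0.138,0,0,0,0,0,0,0,0,0,0,0,0]

```text
time: 4.2
tool_pos: [456.9, -236.8, 184.3]
tool_rot: [[0.9, 0.437, 0.003], [0.437, -0.9, -0.001], [0.002, 0.002, -1.0]]
wrist_force: [0.5, 0.4, -0.1]
width: 87.6
grip_force: 0.0
```

```bash
python3 - <<'E'
from h import *
p,d,pose=wrist('w3'); print(pose[0].round(1),pose[1].round(3))
c=cv2.imread('pics/w3.png')[60:360,120:520]
cv2.imwrite('pics/w3c.png',cv2.resize(c,None,fx=2,fy=2,interpolation=cv2.INTER_CUBIC))
E
```

```text
[ 456.9 -236.8  184.3] [[ 0.9    0.437  0.003]
 [ 0.437 -0.9   -0.001]
 [ 0.002  0.002 -1.   ]]
```

View pics/w3c.png

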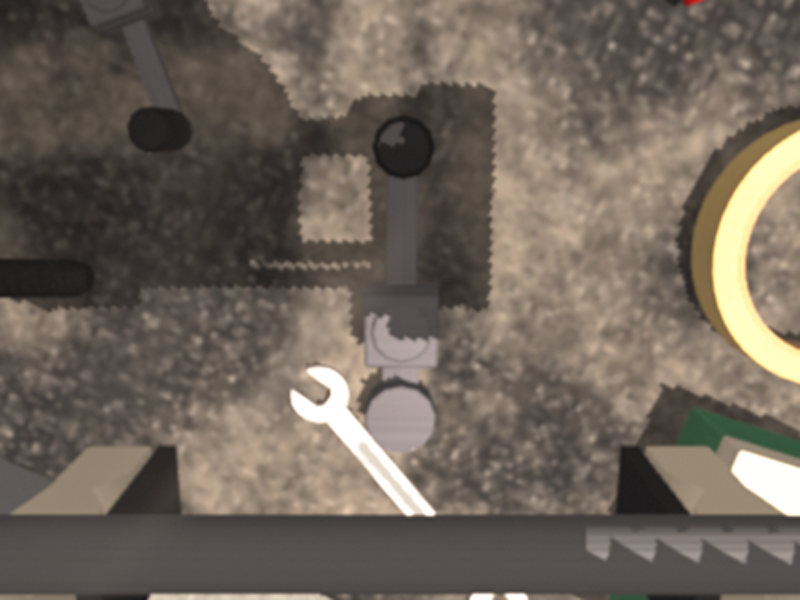

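The view shows the crank along the image's vertical: grip top at crop (403,147), hub top's centre at (402,332), counterweight at (400,418). The spanner's head at (320,393) is close beside it, so I'll keep the fingertips above it.

```bash
python3 - <<'E'
from h import *
f=np.load('pics/w3.npz');p,R=pose=(f['p'],f['R'])
w=lambda u,v,z: onz('wrist',120+u/2,60+v/2,z,pose)
for n,(u,v,z) in dict(hub=(402,332,30),hubfar=(402,296,30),hubnear=(402,368,30),grip=(403,147,53),cw=(400,418,17),span=(322,367,5),spanR=(350,395,5)).items():
    X=w(u,v,z); print(n,X.round(1),'tool',(R.T@(X-p)).round(1))
g=w(403,147,53)-w(402,332,30);print(np.degrees(np.arctan2(g[1],g[0])),np.hypot(*g[:2]))
g=w(402,332,30)-w(400,418,17);print(np.degrees(np.arctan2(g[1],g[0])),np.hypot(*g[:2]))
d=f['d'];print(d[226,321],[ (np.array(p)+R@( vision.camera_model('wrist')['T_tool_cam'][:3,:3]@(np.linalg.solve(vision.camera_model('wrist')['mtx'],[u,v,1])*d[v,u])+vision.camera_model('wrist')['T_tool_cam'][:3,3]))[2].round(1) for u,v in [(321,222),(321,133),(320,269),(282,245)]])
E
```

```text
hub [ 457.2 -237.5   30. ] tool [ -0.4   0.5 154.3]
hubfar [ 469.  -231.8   30. ] tool [ 12.7   0.5 154.4]
hubnear [ 445.1 -243.4   30. ] tool [-13.9   0.5 154.3]
grip [ 515.7 -209.2   53. ] tool [ 64.6   0.6 131.5]
cw [ 423.6 -253.2   17. ] tool [-37.5  -0.2 167.3]
span [ 425.5 -218.     5. ] tool [-20.4 -30.9 179.2]
spanR [ 419.9 -232.9    5. ] tool [-32.  -20.  179.2]
25.846227878621796 64.98437711876508
24.928853511926192 37.088608170065235
304.8622 [np.float64(30.8), np.float64(51.4), np.float64(16.8), np.float64(5.6)]
```

Emit:
step_arm:
  deltas: [-0.001,0.001,0.06,0,0,0,0,0,0.06,0,0,0,0,0,0.06,0,0,0,0,0,0.06,0,0,0,0,0,0.05,0,0,0,0,0,0.026,0,0,0,0,0,0.012,0,0,0,0,0,0,0,0,0]

```text
time: 4.92
tool_pos: [455.5, -237.4, 17.7]
tool_rot: [[0.899, 0.438, -0.002], [0.438, -0.899, 0.0], [-0.002, -0.001, -1.0]]
wrist_force: [0.5, -0.7, 0.7]
width: 87.6
grip_force: 0.0
```

Emit:
step_arm:
  deltas: [0,0,0,0,0,0,0,0,0,0,0,0,0,0,0,0,0,0,0,0,0,0,0,0,0,0,0,0,0,0,0,0,0,0,0,0,0,0,0,0,0,0,0,0,0,0,0,0,0,0,0,0,0,0]
  fingers: -1
  grip_force: 35

```text
time: 5.67
tool_pos: [455.8, -237.5, 18.6]
tool_rot: [[0.898, 0.439, 0.0], [0.439, -0.898, 0.0], [0.0, 0.0, -1.0]]
wrist_force: [-0.8, 0.9, 0.0]
width: 33.3
grip_force: 0.0
```

Emit:
step_arm:
  deltas: [0,0,0,0,0,0,0,0,0,0,0,0,0,0,0,0,0,0,0,0,0,0,0,0]

```text
time: 6.0
tool_pos: [456.0, -237.5, 18.6]
tool_rot: [[0.898, 0.439, 0.0], [0.439, -0.898, -0.0], [0.0, 0.0, -1.0]]
wrist_force: [0.1, -0.8, -0.3]
width: 26.7
grip_force: 35.0
```

Emit:
step_arm:
  deltas: [0,0,-0.02,0,0,0,0,0,-0.05,0,0,0,0,0,-0.06,0,0,0,0,0,-0.06,0,0,0,0,0,-0.06,0,0,0,0,0,-0.05,0,0,0,0,0,0,0,0,0,0,0,0,0,0,0]

```text
time: 6.67
tool_pos: [456.2, -237.3, 170.2]
tool_rot: [[0.898, 0.439, 0.003], [0.439, -0.898, 0.0], [0.003, 0.001, -1.0]]
wrist_force: [-0.6, 0.6, -3.9]
width: 26.6
grip_force: 35.0
```

Emit:
step_arm:
  deltas: [0.0442,-0.0429,0,0,0,0,0.0442,-0.0429,0,0,0,0,0.0442,-0.0429,0,0,0,0,0.0442,-0.0429,0,0,0,0,0.0442,-0.0429,0,0,0,0,0.0442,-0.0429,0,0,0,0,0.0442,-0.0429,0,0,0,0,0.0442,-0.0429,0,0,0,0,0.0442,-0.0429,0,0,0,0,0.0442,-0.0429,0,0,0,0]

```text
time: 7.5
tool_pos: [559.0, 53.5, 166.7]
tool_rot: [[0.898, 0.439, -0.004], [0.439, -0.898, -0.001], [-0.004, -0.001, -1.0]]
wrist_force: [0.9, -0.7, -2.7]
width: 26.6
grip_force: 35.0
```

Emit:
step_arm:
  deltas: [0,0,0,0,0,-0.122,0,0,0,0,0,-0.122,0,0,0,0,0,-0.122,0,0,0,0,0,-0.123,0,0,0,0,0,0,0,0,0,0,0,0,0,0,0,0,0,0]

```text
time: 8.08
tool_pos: [559.5, 52.1, 167.7]
tool_rot: [[0.671, 0.742, -0.002], [0.742, -0.671, -0.0], [-0.002, -0.001, -1.0]]
wrist_force: [-0.2, -0.8, -3.3]
width: 26.3
grip_force: 35.0
```

```bash
python3 - <<'E'
from h import *
s=arm.read_state();p=s['tool_pos'];R=s['tool_rot'];print(p.round(1),R.round(3).tolist(),s['qpos'].round(2),s['wrist_force'].round(1))
h=p+R@np.array([1.1,0,18.6]);print(h.round(1),(R.T@(np.array([561.5,53.5,h[2]])-h)).round(2))
p,d,pose=wrist('w4')
c=cv2.imread('pics/w4.png')[60:360,120:520]
cv2.imwrite('pics/w4c.png',cv2.resize(c,None,fx=2,fy=2,interpolation=cv2.INTER_CUBIC))
E
```

```text
[559.5  52.1 167.7] [[0.671, 0.742, -0.002], [0.742, -0.671, -0.0], [-0.002, -0.001, -1.0]] [ 0.44  0.23 -0.34 -0.   -1.    1.97] [-0.2 -0.8 -3.3]
[560.2  52.9 149.1] [ 1.31  0.57 -0.  ]
```

View pics/w4c.png

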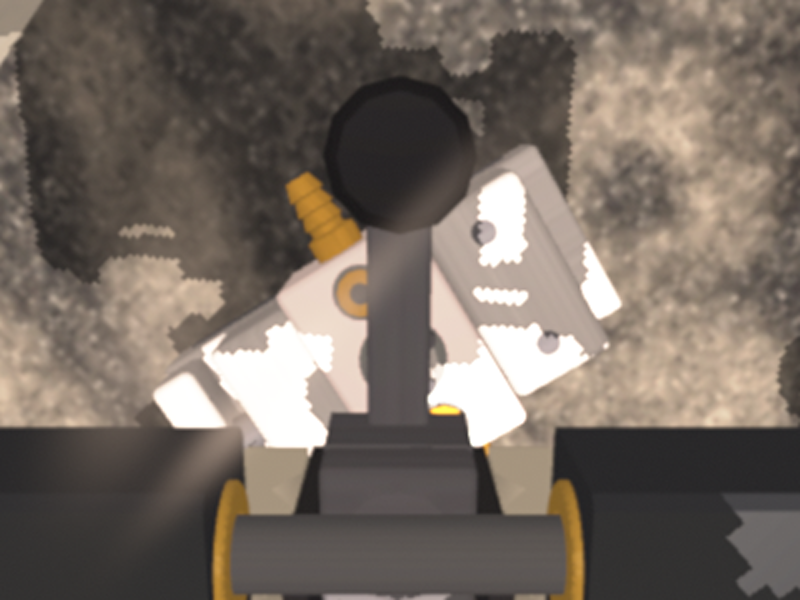

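The crank is held level with the arm straight up the image; the grip top's centre is at crop (400,154). I'll compute the hub's offset in the hand from it.

```bash
python3 - <<'E'
from h import *
m=vision.camera_model('wrist');T=m['T_tool_cam'];K=m['mtx']
for u,v,z in [(400,154,-34.4),(400,413,-11.4),(396,446,-11.4)]:
    r=T[:3,:3]@np.linalg.solve(K,[120+u/2,60+v/2,1]);X=T[:3,3]+r*(z-T[2,3])/r[2];print(X.round(1))
E
```

```text
[ 67.   -0.8 -34.4]
[ 25.2  -0.7 -11.4]
[ 19.4  -1.3 -11.4]
```

Emit:
step_arm:
  deltas: [0,0.002,0.03,0,0,0,0,0,0.03,0,0,0,0,0,0.02,0,0,0,0,0,0.012,0,0,0,0,0,0,0,0,0,0,0,0,0,0,0]

```text
time: 8.63
tool_pos: [560.9, 51.6, 122.5]
tool_rot: [[0.668, 0.744, -0.0], [0.744, -0.668, -0.0], [-0.001, -0.0, -1.0]]
wrist_force: [0.2, -0.2, -3.0]
width: 26.7
grip_force: 35.0
```

Emit:
step_arm:
  deltas: [0,0,0.004,0,0,0,0,0,0.004,0,0,0,0,0,0.004,0,0,0,0,0,0,0,0,0,0,0,0,0,0,0]

```text
time: 9.05
tool_pos: [560.9, 51.6, 116.6]
tool_rot: [[0.668, 0.744, 0.0], [0.744, -0.668, -0.0], [0.0, 0.0, -1.0]]
wrist_force: [0.1, -0.5, -3.4]
width: 26.9
grip_force: 35.0
```

Emit:
step_arm:
  deltas: [0,0,0.003,0,0,0,0,0,0.003,0,0,0,0,0,0.003,0,0,0,0,0,0,0,0,0]

```text
time: 9.38
tool_pos: [560.7, 51.6, 111.7]
tool_rot: [[0.668, 0.744, -0.001], [0.744, -0.668, -0.0], [-0.0, -0.0, -1.0]]
wrist_force: [0.2, -0.5, -3.7]
width: 27.0
grip_force: 35.0
```

Emit:
step_arm:
  deltas: [0,0,0.002,0,0,0,0,0,0.002,0,0,0,0,0,0.002,0,0,0,0,0,0,0,0,0]

```text
time: 9.72
tool_pos: [560.7, 51.6, 108.8]
tool_rot: [[0.668, 0.744, -0.0], [0.744, -0.668, -0.0], [-0.0, -0.0, -1.0]]
wrist_force: [-0.6, -0.6, -3.4]
width: 26.4
grip_force: 35.0
```

Emit:
step_arm:
  deltas: [0,0,0.003,0,0,0,0,0,0.003,0,0,0,0,0,0.003,0,0,0,0,0,0,0,0,0]

```text
time: 10.05
tool_pos: [560.6, 51.6, 104.2]
tool_rot: [[0.668, 0.744, -0.001], [0.744, -0.668, -0.0], [-0.0, -0.0, -1.0]]
wrist_force: [0.1, -0.4, -4.3]
width: 26.8
grip_force: 35.0
```

Emit:
step_arm:
  deltas: [0,0,0.003,0,0,0,0,0,0.002,0,0,0,0,0,0.002,0,0,0,0,0,0,0,0,0]

```text
time: 10.38
tool_pos: [560.7, 51.6, 100.8]
tool_rot: [[0.668, 0.744, -0.0], [0.744, -0.668, -0.0], [-0.0, -0.0, -1.0]]
wrist_force: [0.5, 0.8, -3.4]
width: 26.6
grip_force: 35.0
```

Emit:
step_arm:
  deltas: [0,0,0.002,0,0,0,0,0,0.001,0,0,0,0,0,0,0,0,0]

```text
time: 10.63
tool_pos: [561.0, 51.7, 99.9]
tool_rot: [[0.668, 0.744, 0.0], [0.744, -0.668, -0.0], [0.0, 0.0, -1.0]]
wrist_force: [-1.7, 0.4, 0.2]
width: 26.9
grip_force: 35.0
```

Emit:
step_arm:
  deltas: [0,0,0.002,0,0,0,0,0,0,0,0,0]

```text
time: 10.8
tool_pos: [561.1, 51.7, 99.7]
tool_rot: [[0.668, 0.744, 0.001], [0.744, -0.668, -0.0], [0.0, 0.001, -1.0]]
wrist_force: [-4.2, -0.4, 7.6]
width: 26.7
grip_force: 35.0
```

Emit:
step_arm:
  deltas: [0,0,0,0,0,0,0,0,0,0,0,0,0,0,0,0,0,0,0,0,0,0,0,0,0,0,0,0,0,0,0,0,0,0,0,0]
  fingers: 0.14

```text
time: 11.3
tool_pos: [560.9, 51.6, 98.4]
tool_rot: [[0.668, 0.744, -0.0], [0.744, -0.668, -0.0], [-0.0, -0.0, -1.0]]
wrist_force: [0.8, 0.7, -0.4]
width: 49.9
grip_force: 0.0
```

Emit:
step_arm:
  deltas: [0,0,-0.02,0,0,0,0,0,-0.04,0,0,0,0,0,-0.05,0,0,0,0,0,-0.03,0,0,0,0,0,0,0,0,0,0,0,0,0,0,0]

```text
time: 11.8
tool_pos: [561.5, 51.9, 170.2]
tool_rot: [[0.668, 0.744, 0.003], [0.744, -0.668, 0.001], [0.003, 0.001, -1.0]]
wrist_force: [-0.4, 0.6, -0.3]
width: 50.1
grip_force: 0.0
```

```bash
python3 - <<'E'
from h import *
p,d,pose=wrist('w5');print(pose[0].round(1),pose[1].round(3).tolist())
c=cv2.imread('pics/w5.png')[60:360,120:520]
cv2.imwrite('pics/w5c.png',cv2.resize(c,None,fx=2,fy=2,interpolation=cv2.INTER_CUBIC))
E
```

```text
[561.5  51.9 170.2] [[0.668, 0.744, 0.003], [0.744, -0.668, 0.001], [0.003, 0.001, -1.0]]
```

View pics/w5c.png

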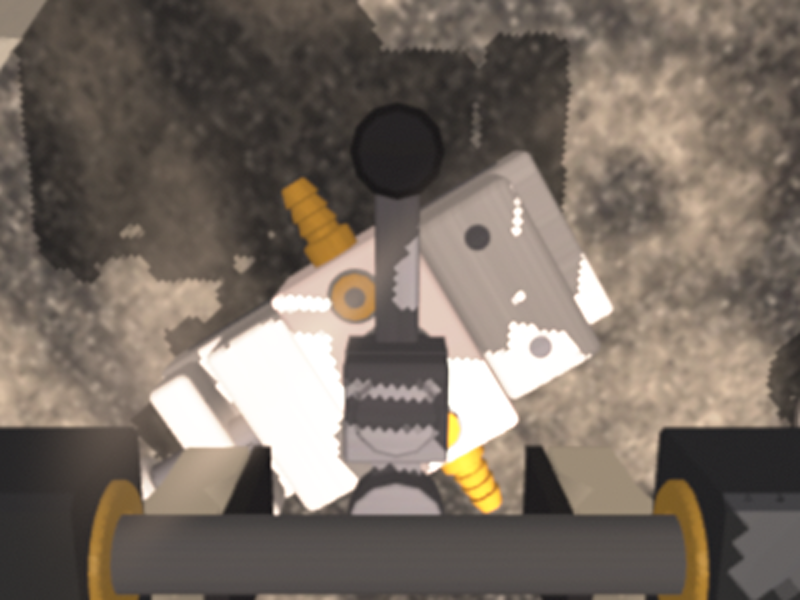

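The crank sits level on the tap after letting go: grip top at crop (397,150), hub at (396,405).

```bash
python3 - <<'E'
from h import *
f=np.load('pics/w5.npz');p,R=pose=(f['p'],f['R'])
for u,v,z in [(397,150,134),(397,352,111),(396,461,111)]:
    X=onz('wrist',120+u/2,60+v/2,z,pose);print(X.round(1),(R.T@(X-p)).round(1))
E
```

```text
[604.8 101.9 134. ] [66.1 -1.2 36.4]
[572.2  65.6 111. ] [17.2 -1.2 59.3]
[552.8  44.4 111. ] [-11.5  -1.5  59.2]
```

Emit:
step_arm:
  deltas: [0.033,0,0,0,0,0,0.066,0,0,0,0,0,0.033,0,0,0,0,0,0,0,0.04,0,0,0,0,0,0.05,0,0,0,0,0,0.022,0,0,0,0,0,0,0,0,0,0,0,0,0,0,0]

```text
time: 12.52
tool_pos: [604.5, 100.3, 112.0]
tool_rot: [[0.668, 0.744, -0.002], [0.744, -0.668, -0.001], [-0.002, -0.001, -1.0]]
wrist_force: [-0.8, 0.6, -0.2]
width: 49.9
grip_force: 0.0
```

Emit:
step_arm:
  deltas: [0,0,0,0,0,0,0,0,0,0,0,0,0,0,0,0,0,0,0,0,0,0,0,0,0,0,0,0,0,0,0,0,0,0,0,0,0,0,0,0,0,0,0,0,0,0,0,0]
  fingers: -1
  grip_force: 30

```text
time: 13.18
tool_pos: [605.2, 100.9, 112.8]
tool_rot: [[0.668, 0.744, 0.001], [0.744, -0.668, 0.0], [0.0, 0.0, -1.0]]
wrist_force: [0.9, -0.0, 1.4]
width: 19.3
grip_force: 30.0
```

```bash
python3 - <<'E'
from h import *
s=arm.read_state();print(s['time'],s['tool_pos'].round(2),s['tool_rot'].round(3).tolist(),s['wrist_force'].round(2),s['width'],s['grip_force'],s['qpos'].round(2))
E
```

```text
13.1833 [605.17 100.86 112.83] [[0.668, 0.744, 0.001], [0.744, -0.668, 0.0], [0.0, 0.0, -1.0]] [ 0.92 -0.02  1.38] 19.277903748066038 29.99976835169946 [ 0.48  0.37 -0.29  0.   -0.91  1.93]
```

Gripped. In tool axes a clockwise turn θ puts the grip at 65·(cosθ, sinθ) from the tap's axis. First 60° as a check.

Emit:
step_arm:
  deltas: [-0.002,0.0226,0,0,0,0,-0.0059,0.0219,0,0,0,0,-0.0096,0.0205,0,0,0,0,-0.013,0.0186,0,0,0,0,-0.016,0.016,0,0,0,0,-0.0186,0.013,0,0,0,0]

```text
time: 13.68
tool_pos: [625.4, 37.6, 112.5]
tool_rot: [[0.669, 0.744, 0.0], [0.744, -0.669, 0.0], [0.0, -0.0, -1.0]]
wrist_force: [-3.2, 5.6, 2.0]
width: 19.1
grip_force: 30.0
```

```bash
cat > st.py <<'E'
from h import *
s=arm.read_state();p=s['tool_pos'];C=np.array([561.8,52.5]);r=p[:2]-C
th=(48.1-np.degrees(np.arctan2(r[1],r[0])))%360; a=np.radians(48.1-th)
f=s['wrist_force'];t=np.array([np.sin(a),-np.cos(a)])
print('t',round(s['time'],2),p.round(1),'theta',th.round(1),'r',np.hypot(*r).round(2),'resist',(-f[:2]@t).round(2),'radial',(f[:2]@[np.cos(a),np.sin(a)]).round(2),'fz',f[2].round(1),'R',s['tool_rot'][:,0].round(3),s['width'].round(1))
E
python3 st.py
```

```text
Traceback (most recent call last):
  File "st.py", line 5, in <module>
    print('t',round(s['time'],2),p.round(1),'theta',th.round(1),'r',np.hypot(*r).round(2),'resist',(-f[:2]@t).round(2),'radial',(f[:2]@[np.cos(a),np.sin(a)]).round(2),'fz',f[2].round(1),'R',s['tool_rot'][:,0].round(3),s['width'].round(1))
                                                                                                                                                                                                                          ^^^^^^^^^^^^^^^^
AttributeError: 'float' object has no attribute 'round'
```

Emit:
step_arm:
  deltas: [-0.0205,0.0096,0,0,0,0,-0.0219,0.0059,0,0,0,0,-0.0226,0.002,0,0,0,0,-0.0226,-0.002,0,0,0,0,-0.0219,-0.0059,0,0,0,0,-0.0205,-0.0096,0,0,0,0,-0.0186,-0.013,0,0,0,0,-0.016,-0.016,0,0,0,0,-0.013,-0.0186,0,0,0,0,-0.0096,-0.0205,0,0,0,0,-0.0059,-0.0219,0,0,0,0,-0.002,-0.0226,0,0,0,0]

```text
time: 14.68
tool_pos: [518.8, 3.7, 112.8]
tool_rot: [[0.668, 0.744, 0.004], [0.744, -0.668, 0.001], [0.003, 0.002, -1.0]]
wrist_force: [9.0, 2.8, -7.3]
width: 19.0
grip_force: 30.0
```

Emit:
step_arm:
  deltas: [0.0007,-0.0136,0,0,0,0,0,0,0,0,0,0,0,0,0,0,0,0]

```text
time: 14.93
tool_pos: [513.9, 8.7, 112.8]
tool_rot: [[0.668, 0.745, 0.003], [0.745, -0.668, 0.001], [0.002, 0.002, -1.0]]
wrist_force: [4.7, 2.8, -4.9]
width: 19.8
grip_force: 30.0
```

```bash
sed -i "s/s\['width'\].round(1)/s['width']/" st.py; python3 st.py
```

```text
t 14.93 [513.9   8.7 112.8] theta 185.7 r 64.93 resist 1.06 radial -5.37 fz -4.9 R [0.668 0.745 0.002] 19.752595778127024
```

Emit:
step_arm:
  deltas: [0.001,-0.0005,0.0018,0,0,0,-0.0007,0.0136,0,0,0,0,0.002,0.0226,-0.0001,0,0,0,0.0059,0.0219,-0.0001,0,0,0,0.0096,0.0205,-0.0001,0,0,0,0.013,0.0186,-0.0001,0,0,0,0.016,0.016,-0.0001,0,0,0,0.0186,0.013,-0.0001,0,0,0,0.0205,0.0096,-0.0001,0,0,0,0.0219,0.0059,-0.0001,0,0,0,0.0226,0.002,-0.0001,0,0,0,0.0136,-0.0007,0,0,0,0]

```text
time: 15.93
tool_pos: [613.8, 13.0, 111.5]
tool_rot: [[0.669, 0.743, -0.004], [0.743, -0.669, -0.002], [-0.004, -0.002, -1.0]]
wrist_force: [-5.2, -2.5, 5.9]
width: 18.9
grip_force: 30.0
```

Emit:
step_arm:
  deltas: [0,0,0,0,0,0,0,0,0,0,0,0]

```text
time: 16.1
tool_pos: [614.0, 13.1, 111.7]
tool_rot: [[0.669, 0.744, -0.003], [0.744, -0.669, -0.002], [-0.003, -0.001, -1.0]]
wrist_force: [-2.0, 0.5, 4.8]
width: 19.3
grip_force: 30.0
```

```bash
python3 st.py
```

```text
t 16.1 [614.   13.1 111.7] theta 85.2 r 65.36 resist -0.78 radial -1.88 fz 4.8 R [ 0.669  0.744 -0.003] 19.32379672588431
```

Emit:
step_arm:
  deltas: [-0.0136,0.0007,0,0,0,0,-0.0226,-0.002,0.0001,0,0,0,-0.0219,-0.0059,0.0001,0,0,0,-0.0205,-0.0096,0.0001,0,0,0,-0.0186,-0.013,0.0001,0,0,0,-0.016,-0.016,0.0001,0,0,0,-0.013,-0.0186,0.0001,0,0,0,-0.0096,-0.0205,0.0001,0,0,0,-0.0059,-0.0219,0.0001,0,0,0,-0.002,-0.0226,0.0001,0,0,0,0.002,-0.0226,0.0001,0,0,0,0.0059,-0.0219,0.0001,0,0,0]

```text
time: 17.1
tool_pos: [503.9, 22.6, 112.0]
tool_rot: [[0.668, 0.744, 0.002], [0.744, -0.668, -0.0], [0.001, 0.001, -1.0]]
wrist_force: [9.6, -0.8, -3.4]
width: 19.4
grip_force: 30.0
```

Emit:
step_arm:
  deltas: [0.0096,-0.0205,0.0001,0,0,0,0.013,-0.0186,0.0001,0,0,0,0.016,-0.016,0.0001,0,0,0,0.0186,-0.013,0.0001,0,0,0,0.0205,-0.0096,0.0001,0,0,0]

```text
time: 17.52
tool_pos: [501.0, 76.6, 111.7]
tool_rot: [[0.667, 0.745, 0.001], [0.745, -0.667, -0.002], [-0.001, 0.002, -1.0]]
wrist_force: [10.8, -9.1, -3.2]
width: 19.4
grip_force: 30.0
```

```bash
python3 st.py
```

```text
t 17.52 [501.   76.6 111.7] theta 249.7 r 65.43 resist 4.47 radial -13.41 fz -3.2 R [ 0.667  0.745 -0.001] 19.427868100023886
```

Emit:
step_arm:
  deltas: [0.0005,0.0015,0.0002,0,0,0,0,0,0,0,0,0]

```text
time: 17.68
tool_pos: [501.3, 76.6, 111.2]
tool_rot: [[0.667, 0.745, -0.001], [0.745, -0.667, -0.001], [-0.001, 0.0, -1.0]]
wrist_force: [2.2, -0.4, 2.1]
width: 19.4
grip_force: 30.0
```

```bash
sed -i 's/561.8,52.5/562.2,52.6/' st.py; python3 st.py
```

```text
t 17.68 [501.3  76.6 111.2] theta 249.6 r 65.48 resist -0.41 radial -2.19 fz 2.1 R [ 0.667  0.745 -0.001] 19.366543180027303
```

Emit:
step_arm:
  deltas: [0.0219,-0.0059,0.0001,0,0,0,0.0226,-0.002,0.0001,0,0,0,0.0136,0.0007,0.0001,0,0,0]

```text
time: 17.93
tool_pos: [517.5, 100.3, 110.9]
tool_rot: [[0.668, 0.744, -0.003], [0.744, -0.668, -0.002], [-0.003, -0.001, -1.0]]
wrist_force: [-2.4, -4.2, 4.0]
width: 19.4
grip_force: 30.0
```

```bash
python3 st.py
```

```text
t 17.93 [517.5 100.3 110.9] theta 275.0 r 65.39 resist 4.63 radial -1.47 fz 4.0 R [ 0.668  0.744 -0.003] 19.41502677072728
```

Emit:
step_arm:
  deltas: [-0.0136,-0.0007,-0.0003,0,0,0,-0.0226,0.002,-0.0001,0,0,0,-0.0219,0.0059,-0.0001,0,0,0,-0.0205,0.0096,-0.0001,0,0,0,-0.0186,0.013,-0.0001,0,0,0,-0.016,0.016,-0.0001,0,0,0,-0.013,0.0186,-0.0001,0,0,0,-0.0096,0.0205,-0.0001,0,0,0,-0.0059,0.0219,-0.0001,0,0,0,-0.002,0.0226,-0.0001,0,0,0,0.0007,0.0136,0,0,0,0,0,0,0,0,0,0]

```text
time: 18.93
tool_pos: [525.1, -1.4, 111.4]
tool_rot: [[0.669, 0.743, -0.001], [0.743, -0.669, -0.0], [-0.001, -0.0, -1.0]]
wrist_force: [1.1, 3.8, 1.8]
width: 19.2
grip_force: 30.0
```

```bash
python3 st.py
```

```text
t 18.93 [525.1  -1.4 111.4] theta 172.6 r 65.51 resist -1.23 radial -3.78 fz 1.8 R [ 0.669  0.743 -0.001] 19.152167537725905
```

Emit:
step_arm:
  deltas: [-0.0003,-0.0136,0,0,0,0,0.002,-0.0226,0.0001,0,0,0,0.0059,-0.0219,0.0001,0,0,0,0.0096,-0.0205,0.0001,0,0,0,0.013,-0.0186,0.0001,0,0,0,0.016,-0.016,0.0001,0,0,0,0.0186,-0.013,0.0001,0,0,0,0.0205,-0.0096,0.0001,0,0,0,0.0219,-0.0059,0.0001,0,0,0,0.0226,-0.002,0.0001,0,0,0,0.0226,0.002,0.0001,0,0,0,0.0067,0.0014,0,0,0,0]

```text
time: 19.93
tool_pos: [524.7, 106.4, 110.9]
tool_rot: [[0.667, 0.745, -0.002], [0.745, -0.667, -0.003], [-0.004, 0.0, -1.0]]
wrist_force: [2.1, -8.1, 2.3]
width: 19.5
grip_force: 30.0
```

```bash
python3 st.py
```

```text
t 19.93 [524.7 106.4 110.9] theta 283.2 r 65.6 resist 2.91 radial -7.84 fz 2.3 R [ 0.667  0.745 -0.004] 19.4891241433391
```

Emit:
step_arm:
  deltas: [0.0018,0.0013,0,0,0,0,0.0019,0.0005,0,0,0,0,0.0019,0.0005,0,0,0,0,0.0019,0.0006,0,0,0,0]

```text
time: 20.27
tool_pos: [526.7, 107.6, 110.8]
tool_rot: [[0.668, 0.745, -0.003], [0.745, -0.668, -0.002], [-0.004, -0.001, -1.0]]
wrist_force: [-0.8, -5.0, 3.7]
width: 19.5
grip_force: 30.0
```

```bash
python3 st.py
```

```text
t 20.27 [526.7 107.6 110.8] theta 285.3 r 65.47 resist 3.38 radial -3.74 fz 3.7 R [ 0.668  0.745 -0.004] 19.547241619713425
```

Emit:
step_arm:
  deltas: [0.0019,0.0008,0,0,0,0,0.0019,0.0006,0,0,0,0,0.0019,0.0006,0,0,0,0]

```text
time: 20.52
tool_pos: [530.0, 109.5, 110.9]
tool_rot: [[0.668, 0.744, -0.002], [0.744, -0.668, -0.001], [-0.002, -0.001, -1.0]]
wrist_force: [-2.8, -2.0, 3.2]
width: 19.4
grip_force: 30.0
```

```bash
python3 st.py
```

```text
t 20.52 [530.  109.5 110.9] theta 288.6 r 65.32 resist 3.37 radial -0.34 fz 3.2 R [ 0.668  0.744 -0.002] 19.38887786285078
```

Emit:
step_arm:
  deltas: [0.0019,0.0007,0,0,0,0,0.0019,0.0007,0,0,0,0]

```text
time: 20.68
tool_pos: [532.5, 110.6, 110.9]
tool_rot: [[0.668, 0.744, -0.001], [0.744, -0.668, 0.0], [-0.001, -0.001, -1.0]]
wrist_force: [-4.9, -0.4, 3.2]
width: 19.5
grip_force: 30.0
```

```bash
python3 st.py
```

```text
t 20.68 [532.5 110.6 110.9] theta 291.0 r 65.19 resist 4.53 radial 1.81 fz 3.2 R [ 0.668  0.744 -0.001] 19.50654879201587
```

Emit:
step_arm:
  deltas: [0.0019,0.0007,0,0,0,0,0.0019,0.0007,0,0,0,0]

```text
time: 20.85
tool_pos: [534.7, 111.6, 111.0]
tool_rot: [[0.668, 0.744, -0.001], [0.744, -0.668, 0.0], [0.0, -0.001, -1.0]]
wrist_force: [-5.1, 0.8, 3.0]
width: 19.1
grip_force: 30.0
```

```bash
python3 st.py
```

```text
t 20.85 [534.7 111.6 111. ] theta 293.1 r 65.13 resist 4.23 radial 2.88 fz 3.0 R [0.668 0.744 0.   ] 19.093489436707287
```

Emit:
step_arm:
  deltas: [0.0019,0.0006,0,0,0,0,0.0019,0.0007,0,0,0,0]

```text
time: 21.02
tool_pos: [536.6, 112.5, 111.0]
tool_rot: [[0.668, 0.744, -0.0], [0.744, -0.668, 0.0], [0.0, -0.0, -1.0]]
wrist_force: [-4.8, 1.1, 3.2]
width: 19.3
grip_force: 30.0
```

```bash
python3 st.py
```

```text
t 21.02 [536.6 112.5 111. ] theta 295.0 r 65.12 resist 3.96 radial 2.93 fz 3.2 R [0.668 0.744 0.   ] 19.284586793061706
```

Emit:
step_arm:
  deltas: [0.0019,0.0008,0,0,0,0,0.0019,0.0008,0,0,0,0]

```text
time: 21.18
tool_pos: [538.6, 113.3, 111.1]
tool_rot: [[0.668, 0.744, -0.0], [0.744, -0.668, 0.0], [0.0, -0.0, -1.0]]
wrist_force: [-4.8, 0.8, 2.0]
width: 19.4
grip_force: 30.0
```

```bash
python3 st.py
```

```text
t 21.18 [538.6 113.3 111.1] theta 296.8 r 65.12 resist 4.17 radial 2.53 fz 2.0 R [0.668 0.744 0.   ] 19.378397629225944
```

Emit:
step_arm:
  deltas: [0.002,0.001,0,0,0,0,0.002,0.001,0,0,0,0]

```text
time: 21.35
tool_pos: [540.7, 114.1, 111.1]
tool_rot: [[0.668, 0.744, -0.0], [0.744, -0.668, 0.0], [0.0, -0.0, -1.0]]
wrist_force: [-4.7, 2.0, 1.5]
width: 19.2
grip_force: 30.0
```

```bash
python3 st.py
```

```text
t 21.35 [540.7 114.1 111.1] theta 298.8 r 65.11 resist 3.78 radial 3.42 fz 1.5 R [0.668 0.744 0.   ] 19.155960861473105
```

Emit:
step_arm:
  deltas: [0.002,0.0009,0,0,0,0,0.002,0.001,0,0,0,0]

```text
time: 21.52
tool_pos: [542.3, 114.6, 110.9]
tool_rot: [[0.668, 0.744, -0.001], [0.744, -0.668, -0.0], [-0.001, -0.001, -1.0]]
wrist_force: [-7.2, 1.3, 2.8]
width: 19.5
grip_force: 30.0
```

```bash
python3 st.py
```

```text
t 21.52 [542.3 114.6 110.9] theta 300.3 r 65.12 resist 6.46 radial 3.44 fz 2.8 R [ 0.668  0.744 -0.001] 19.457270229532437
```

The resistance rose from 4 to 6.5 N. I'll confirm with a small nudge.

Emit:
step_arm:
  deltas: [0.0009,0.0005,0,0,0,0]

```text
time: 21.6
tool_pos: [542.7, 114.7, 110.9]
tool_rot: [[0.668, 0.744, -0.001], [0.744, -0.668, -0.0], [-0.001, -0.001, -1.0]]
wrist_force: [-7.5, 0.2, 3.0]
width: 19.3
grip_force: 30.0
```

```bash
python3 st.py
```

```text
t 21.6 [542.7 114.7 110.9] theta 300.7 r 65.1 resist 7.08 radial 2.39 fz 3.0 R [ 0.668  0.744 -0.001] 19.339734182366538
```

Bottom felt at 7 N and rising. Now I'll ease back a quarter turn plus the play.

Emit:
step_arm:
  deltas: [-0.0206,-0.0096,-0.0001,0,0,0,-0.0219,-0.0059,-0.0001,0,0,0,-0.0226,-0.002,-0.0001,0,0,0,-0.0226,0.002,-0.0001,0,0,0,-0.0219,0.0059,-0.0001,0,0,0,-0.0205,0.0096,-0.0001,0,0,0,-0.0186,0.013,-0.0001,0,0,0,-0.016,0.016,-0.0001,0,0,0,-0.013,0.0186,-0.0001,0,0,0,-0.0096,0.0205,-0.0001,0,0,0,-0.0025,0.006,0,0,0,0,0,0,0,0,0,0]

```text
time: 22.6
tool_pos: [506.8, 18.4, 111.6]
tool_rot: [[0.669, 0.743, -0.001], [0.743, -0.669, -0.0], [-0.001, -0.0, -1.0]]
wrist_force: [-4.2, 0.3, 2.1]
width: 19.1
grip_force: 30.0
```

```bash
python3 st.py
```

```text
t 22.6 [506.8  18.4 111.6] theta 196.4 r 65.15 resist -2.46 radial 3.4 fz 2.1 R [ 0.669  0.743 -0.001] 19.078395770971646
```

Emit:
step_arm:
  deltas: [-0.0003,-0.0005,0,0,0,0,0,0,0,0,0,0,0,0,0,0,0,0,0,0,0,0,0,0,0,0,0,0,0,0,0,0,0,0,0,0,0,0,0,0,0,0]
  fingers: 0.14

```text
time: 23.18
tool_pos: [507.1, 19.7, 111.6]
tool_rot: [[0.668, 0.744, 0.0], [0.744, -0.668, -0.0], [0.0, 0.0, -1.0]]
wrist_force: [1.1, 0.2, -0.3]
width: 49.2
grip_force: 0.0
```

Emit:
step_arm:
  deltas: [0,0,-0.02,0,0,0,0,0,-0.04,0,0,0,0,0,-0.05,0,0,0,0,0,-0.05,0,0,0,0,0,-0.05,0,0,0,0,0,0,0,0,0,0,0,0,0,0,0]

```text
time: 23.77
tool_pos: [507.9, 19.9, 218.9]
tool_rot: [[0.668, 0.744, 0.004], [0.744, -0.668, 0.002], [0.004, 0.002, -1.0]]
wrist_force: [0.2, 0.1, 0.1]
width: 50.0
grip_force: 0.0
```

```bash
python3 - <<'E'
from h import *
p,d=vision.capture('top')
c=p[170:310,230:420,::-1]
cv2.imwrite('pics/fin.png',cv2.resize(c,None,fx=4.2,fy=4.2,interpolation=cv2.INTER_CUBIC))
p,d,pose=wrist('w9')
T=vision.camera_model('wrist')['T_tool_cam'];K=vision.camera_model('wrist')['mtx']
v,u=np.mgrid[0:330,0:640];D=d[:330]
P=np.stack([(u-K[0,2])/K[0,0]*D,(v-K[1,2])/K[1,1]*D,D],-1)@T[:3,:3].T+T[:3,3]
W=P@pose[1].T+pose[0]
for n,c in dict(hub=(562.2,52.6),grip=(507,18.5)).items():
    q=W[(np.hypot(W[...,0]-c[0],W[...,1]-c[1])<8)&(D>0)&(W[...,2]<150)]
    print(n,len(q),np.median(q,0).round(1))
E
```

```text
hub 622 [562.2  52.7 111.3]
grip 531 [507.   20.  132.5]
```

View pics/fin.png

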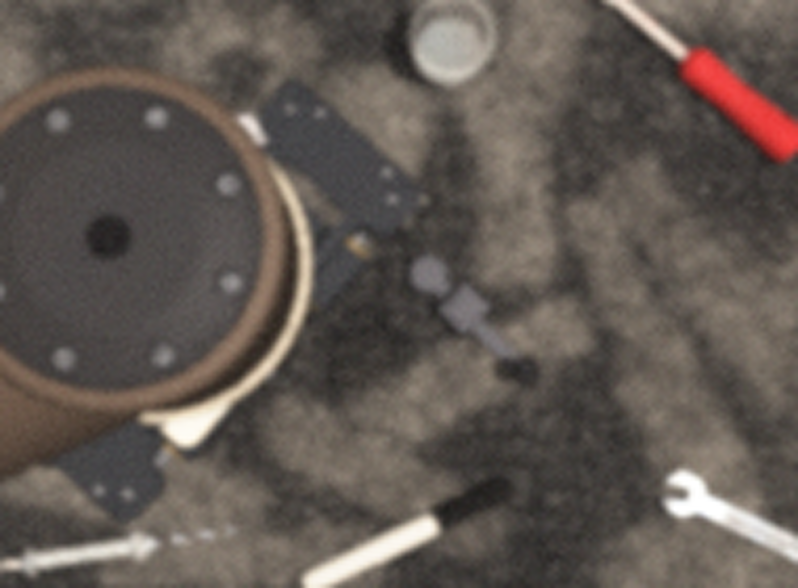

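The arm covers the vise in the final view. The beaker (452,40), small crank (465,310), marker, spanner (685,493) and nut driver stand as before. Depth readings put the hub top at z 111 mm and the grip top at about 132 mm, so the crank is level and seated.

```bash
python3 -c "
from cell import arm
print(arm.hand_in())"
```

```text
the job is handed in; nothing more can be done
None
```

The job is handed in: the crank is seated on the tap, which I worked in until I felt the bottom at about 7 N, eased back a quarter turn and let go. The nearby objects I could see in the last picture had not moved.

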